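# Run a wheel shuttle home past a brake that may be on

## Task

Slide the carriage of the wheel shuttle gently all the way to the right until it rests against its end stop, so that the wheel sits under the brass driver guide. Its brake may be on or off, and the black push-on, push-off button on the front looks the same either way: feel whether the carriage runs, and if it is held, press the button fully down, let it come up and try again. Do not force or slam the carriage.

Things in the scene. Friction and masses are not known exactly. Their poses are not given: they have to be found in the camera images.
- shuttle: Fixed aluminium slide, 272 mm along its y, 116 mm deep. Origin: underside centre; x away from robot, y left, z up. Two rods carry the carriage along y. Grey brake housing in front (centre x -89 mm, 64 x 60 mm, top z 50). Right rear: dark column (x 72, y -67 mm), its arm over the rods to a brass bush at x 0, y -67 mm, 22 mm across, z 114 to 140 mm. The rest of the base is 50 mm high at most.
- carriage (a joint): Travel of the carriage in m: 0 is the left end, grows as it runs to the right (shuttle's -y), 0.090 is home on the right end stop. Runs free with about 2 N; stays where left. With the brake on it gives at most about 20 mm, then a bolt holds it firmly. Starts at 0 to 0.035, brake on or off.
- handle (a point): Top centre of the carriage's upright black push handle: round, 19 to 23 mm thick (28 mm at its foot), 62 mm tall, standing on the carriage plate, whose top is 67 mm above the table (130 mm along y, 110 mm deep). Handle at x -10 mm and y 90 mm minus the travel in the shuttle frame. The wheel, 17 mm high, 68 mm across, is clamped on the plate with its centre 67 mm right of the handle.
- button_top (a point): Top centre of the brake button, a black mushroom head 38 mm across on a steel stem, 78 mm above the table at rest; springs back up. It goes down with 2.5 N at first, about 8 N near the bottom, changes the brake over at about 13 mm and is solid at 13 to 16 mm: a force stop should be 12 to 18 N. Each full press turns the brake from on to off or from off to on. Its look never shows the state.

How it is judged:
By the outcome, as a careful person would: the job done as asked, in the order asked, and still so for the second after the job is handed in, with the robot touching nothing.
It also fails if it takes over 38 s, if anything falls off the work surface, if the arm or the gripper's body presses on something with over 40 N, if the wrist force passes 120 N, or if a joint passes its speed limit or range.

## Robot

A 6-joint arm with a two-finger parallel gripper is mounted at the origin on a cart in front of the work surface, level with it; the furniture and walls round the work are solid. World frame = base frame: x ahead of the robot, y to its left, z up, the work surface at z = 0. Lengths are in mm, angles in rad, forces in N, time in s.
With the tool pointing down it reaches from about 300 to 775 mm from the base axis. Payload 14.6 kg.
Tool frame: the origin (TCP) lies between the finger pads; the fingertips stand 8 mm ahead of it and the grasp point (between the pads) lies 11 mm behind it; x points along the fingers, y is the direction in which the jaws open and shut, and the axes are right-handed (so a half turn about x gives the same grasp; the last joint's range is limited). The gripper opens to 94 mm and grips with 3 to 60 N. Pads are 16 mm wide; open, the fingers measure 119 mm over their backs; the gripper's body (75 mm by 177 mm) begins 78 mm behind the grasp point.
Start: joints at [-1.271, 0.3, 1.521, -0, 1.321, -0.067], TCP at [197.239, -513.406, 213.446] pointing down, gripper open.
Joint ranges: [-3.03, 3.03], [-0.79, 2.21], [0.23, 2.52], [-1.04, 4.18], [0, 3.07], [-2.55, 2.55]. Speed limits (rad/s): [2.22, 2.22, 2.57, 3.14, 3.14, 3.14].

## Interface

Orientations are given as [roll, pitch, yaw] about the fixed x, y, z axes, in that order (R = Rz(yaw) Ry(pitch) Rx(roll)).
In Python, from cell import telemetry, camera, calibration, order gives the robot as it stands.
- The arm moves only by the shell command python3 -m handwheel 'ROWS' [FORCE]. ROWS is JSON, a list of rows, each a list of 7 numbers: the turn, a rotation vector about the tool's x, y, z as a fraction of full scale, then the shift along the tool's x, y, z as a fraction of full scale, then the opening, from 0 (shut) to 1 (fully open). A call has 1 to 12 rows; each row is the pose to reach, as a shift and turn from the pose measured when the call began, along the tool's axes at that moment, turning the shorter way round; what a row does not reach only later rows make up. Full scale, the value 1, is 300 mm for a shift and pi rad for a turn. A row lasts 1/8 s, in which the tool goes at most 62.5 mm and 10.7 degrees, less where a joint would pass 70% of its speed; a pose out of reach is approached as far as the arm can. A call with a number of a shift or a turn outside -1 to 1 is refused whole. A call with a gripper value outside its range is refused whole. The fingers move at their own pace and stop on an object; FORCE is the grip in N (left out, the last holds). Time passes only in rows, so rows that repeat a pose let the fingers close. It gives the time, the measured TCP pose, the force and the opening at its end, in the units of the state.
- telemetry.read_state(): the state, without advancing time (a new reading comes with each control period).
- camera(name): name is "scene" or "top" or "wrist"; returns the picture (420x560x3 uint8, red, green, blue); there is no depth.
- calibration(name): a dict with "fov_y" (degrees; the focal length in pixels is half the picture's height over the tangent of half this angle, whatever the lens; pixels are square), "cx", "cy" (the principal point, pixels), "position" and "attitude" of the camera in the world. Camera axes: x right, y down, z forward; pixel columns grow to the right and rows downward; lengths in mm; the calibration is good to about 2 mm. A picture is of the moment at which its call begins: read the wrist's pose just before it. calibration takes no time and is no camera call; for the wrist camera it gives the pose at the moment of the call.
- order.sign_off(): hands the job in, once; it reports no verdict.
The state is a dict: "clock": time; "joints": joint angles; "qd": joint speeds; "effort": joint torques, N m; "eef_pos": TCP position; "eef_rot": TCP orientation; "wrist_force": force on the tool from outside, world axes, zero at the start; "moment": the same for the moment, N m; "finger_gap": finger opening in mm.
Only numpy, scipy, OpenCV 4.12 (cv2) and the standard library are available. Lean on these libraries where they do the work, as an engineer would, in place of code of your own. Each camera call takes 0.05 s, during which the arm holds its last target.

## Working session

There is one attempt and no reset: what is moved stays moved. The work goes in short steps, Python scripts to look and compute and a shell command to move; the robot and the scene stay as the last step left them, time stands still between calls to the robot, and variables do not carry over. Pictures are saved under pics/ and viewed, and the job is handed in when it is done.

```bash
ls; mkdir -p pics; python3 - <<'E'
from cell import telemetry, camera, calibration, order
import cv2
print(telemetry.read_state())
for n in ("scene","top"):
    print(n,calibration(n))
    cv2.imwrite(f"pics/{n}0.png",camera(n)[:,:,::-1])
print(calibration("wrist"))
E
```

```text
pics
{'clock': 0.0, 'joints': array([-1.27060638e+00,  3.00482509e-01,  1.52159537e+00,  3.13267263e-06,
        1.32071215e+00, -6.65953086e-02]), 'qd': array([ 0.00028052,  0.00019789,  0.0016251 ,  0.00010451, -0.00014586,
        0.00120675]), 'effort': array([ 1.34010730e-03, -5.31801724e+01, -3.52733302e+01,  7.09013594e-02,
        2.43357383e-02, -5.32563092e-05]), 'eef_pos': array([ 197.16146733, -513.16477158,  212.87402684]), 'eef_rot': array([-1.63992575,  1.56959895,  1.86845138]), 'wrist_force': array([ 0.17861552, -0.43316487, -0.46272697]), 'moment': array([ 0.01711745, -0.02498098, -0.01854662]), 'finger_gap': 94.06179816273328}
scene {'fov_y': 46.15847045557471, 'cx': 273.28686987954654, 'cy': 210.7207781161959, 'position': array([ 265.54585616, -465.0938412 ,  723.57882524]), 'attitude': array([-2.38349427, -0.00710579, -0.62672758])}
top {'fov_y': 56.477219595936525, 'cx': 281.43624259280034, 'cy': 202.16321490957625, 'position': array([524.94354455,  15.65379405, 944.39763231]), 'attitude': array([-3.02785978, -0.00945208, -1.58507527])}
{'fov_y': 58.98522657469786, 'cx': 288.20190733822176, 'cy': 210.52571403587942, 'position': array([ 262.77842272, -488.44748123,  383.75858488]), 'attitude': array([ 2.89901817e+00, -1.30386009e-04, -1.20307073e+00])}
```

View pics/scene0.png

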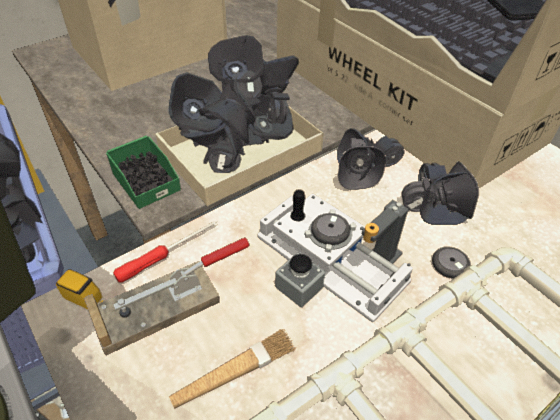

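View pics/top0.png

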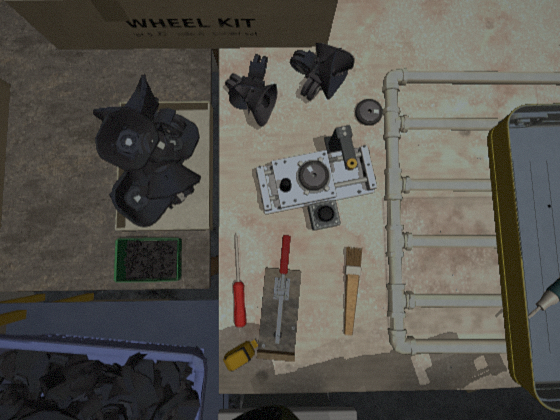

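```bash
cat > h.py <<'E'
import numpy as np, cv2
from scipy.spatial.transform import Rotation as R
from cell import telemetry, camera, calibration
def ray(c,u,v):
    f=210/np.tan(np.radians(c['fov_y']/2))
    d=R.from_euler('xyz',c['attitude']).apply([(u-c['cx'])/f,(v-c['cy'])/f,1])
    return np.array(c['position']),d
def onz(c,u,v,z):
    p,d=ray(c,u,v); return p+d*(z-p[2])/d[2]
def two(c1,a,c2,b):
    p,d=ray(c1,*a);q,e=ray(c2,*b);d/=np.linalg.norm(d);e/=np.linalg.norm(e)
    s=np.linalg.lstsq(np.c_[d,-e],q-p,rcond=None)[0]
    A=p+d*s[0];B=q+e*s[1]; return (A+B)/2,np.linalg.norm(A-B)
E
python3 - <<'E'
import cv2
a=cv2.imread('pics/top0.png')[110:240,240:390];b=cv2.imread('pics/scene0.png')[180:320,250:420]
cv2.imwrite('pics/topc.png',cv2.resize(a,None,fx=4.5,fy=4.5,interpolation=cv2.INTER_CUBIC))
cv2.imwrite('pics/scec.png',cv2.resize(b,None,fx=4,fy=4,interpolation=cv2.INTER_CUBIC))
E
```

```text
(no output)
```

View pics/topc.png

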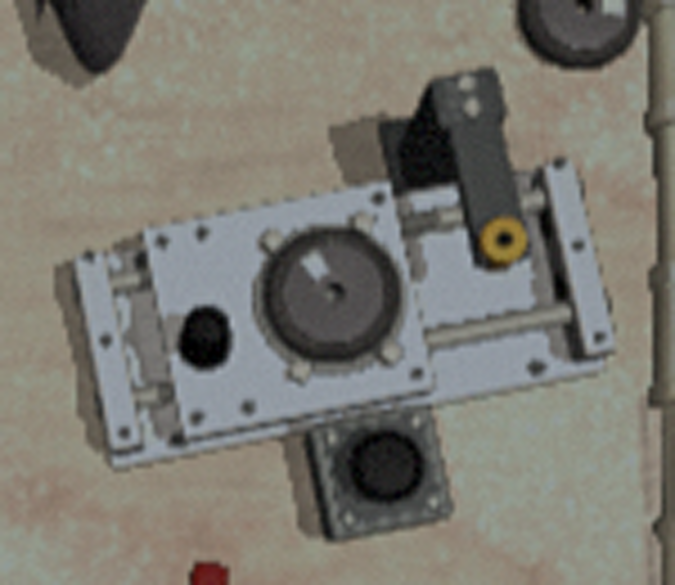

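View pics/scec.png

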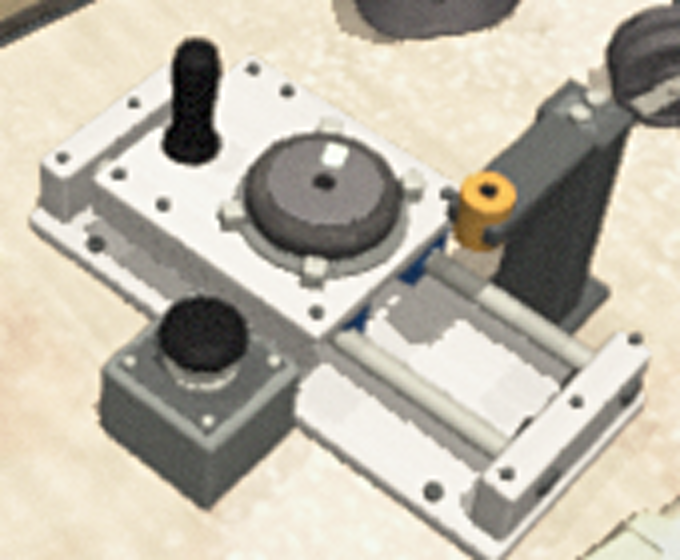

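```bash
python3 - <<'E'
from h import *
t=calibration('top');s=calibration('scene')
P={}
for n,a,b,z in [('handle',(285.4,184.7),(299,192),129),('button',(325.8,213.3),(301,260.5),78),('bush',(352,163.3),(372.2,227.5),140),('wheel',(314.7,174.9),(331.2,225.2),84)]:
    m,e=two(t,a,s,b); P[n]=m
    print(n,onz(t,*a,z).round(1),onz(s,*b,z).round(1),m.round(1),round(e,1))
# base frame corners for yaw: wheel-handle along -y, bush-button
h=onz(t,285.4,184.7,129);w=onz(t,314.7,174.9,84);print('hw',np.linalg.norm((h-w)[:2]),np.degrees(np.arctan2(*(h-w)[1::-1]))-90)
# end stops centres top z~50
for p in [(87,257),(124,432),(560,163),(600,337)]: print(onz(t,240+p[0]/4.5,110+p[1]/4.5,50).round(1))
E
```

```text
handle [654.9  -2.3 129. ] [661.3  -1.3 129. ] [656.4  -3.5 133. ] 4.8
button [597.5 -92.3  78. ] [598.7 -90.7  78. ] [597.4 -92.   80.4] 0.1
bush [ 696.8 -142.5  140. ] [ 699.  -140.6  140. ] [ 696.5 -142.1  143. ] 0.6
wheel [683.4 -69.1  84. ] [686.1 -64.   84. ] [682.  -68.3  90.7] 0.5
hw 72.6248576111266 23.095632651496345
[709.7  56.   50. ]
[618.5  37.8  50. ]
[ 756.5 -190.8   50. ]
[ 664.5 -208.    50. ]
```

```bash
cat >> h.py <<'E'
YAW=np.radians(11.0)
def goal_R(yaw=YAW,sgn=1):
    y=sgn*np.array([-np.sin(yaw),np.cos(yaw),0]);x=np.array([0,0,-1.]);return R.from_matrix(np.c_[x,y,np.cross(x,y)])
def plan(p,yaw=YAW,sgn=1):
    s=telemetry.read_state();r=R.from_euler('xyz',s['eef_rot'])
    return ((r.inv()*goal_R(yaw,sgn)).as_rotvec()/np.pi).round(4),(r.inv().apply(np.array(p)-s['eef_pos'])/300).round(4)
def axes():
    s=telemetry.read_state();print(R.from_euler('xyz',s['eef_rot']).as_matrix().round(3)); print(s['clock'],s['eef_pos'].round(1),s['wrist_force'].round(2),round(s['finger_gap'],1))
E
python3 - <<'E'
from h import *
axes()
for sg in(1,-1): print(plan((661,-2,213),sgn=sg))
E
```

```text
[[-0.     0.359 -0.933]
 [ 0.001 -0.933 -0.359]
 [-1.    -0.001 -0.   ]]
0.1 [ 197.2 -513.2  213. ] [ 0.27  0.54 -0.73] 93.8
(array([-9.444e-01, -5.000e-04,  0.000e+00]), array([ 1.1000e-03, -1.0362e+00, -2.0544e+00]))
(array([0.0556, 0.    , 0.0003]), array([ 1.1000e-03, -1.0362e+00, -2.0544e+00]))
```

```bash
python3 -m handwheel '[[0.02,0,0,0,-0.1,-0.19,0.53],[0.04,0,0,0,-0.2,-0.38,0.53],[0.0556,0,0,0,-0.3,-0.57,0.53],[0.0556,0,0,0,-0.4,-0.78,0.53],[0.0556,0,0,0,-0.5,-0.98,0.53]]'; python3 - <<'E'
from h import *
axes(); print(plan((661,-2,213),sgn=-1))
E
```

```text
clock: 0.72
eef_pos: [406.9, -279.1, 213.1]
eef_rot: [-1.43, 1.57, 1.904]
wrist_force: [1.0, -0.6, -0.9]
finger_gap: 50.5
[[-0.     0.191 -0.982]
 [ 0.001 -0.982 -0.191]
 [-1.    -0.001  0.   ]]
0.725 [ 406.9 -279.1  213.1] [ 1.02 -0.57 -0.88] 50.5
(array([-0.    ,  0.    ,  0.0003]), array([ 9.0000e-04, -7.4500e-01, -1.0077e+00]))
```

```bash
python3 -m handwheel '[[0,0,0,0,-0.12,-0.17,0.53],[0,0,0,0,-0.25,-0.34,0.53],[0,0,0,0,-0.37,-0.5,0.53],[0,0,0,0,-0.5,-0.67,0.53],[0,0,0,0,-0.62,-0.84,0.53],[0,0,0,0,-0.74,-1,0.53],[0,0,0,0,-0.745,-1,0.53],[0,0,0,0,-0.745,-1,0.53]]'; python3 - <<'E'
from h import *
axes(); print(plan((661,-2,213),sgn=-1))
print(calibration('wrist'))
cv2.imwrite('pics/w1.png',camera('wrist')[:,:,::-1])
E
```

```text
clock: 1.72
eef_pos: [658.3, -2.7, 212.7]
eef_rot: [-0.738, 1.569, 2.596]
wrist_force: [0.9, -0.1, 0.6]
finger_gap: 49.7
[[-0.001  0.191 -0.982]
 [ 0.001 -0.982 -0.191]
 [-1.    -0.001  0.001]]
1.725 [658.3  -2.7 212.7] [ 0.85 -0.08  0.65] 49.7
(array([0.0001, 0.0004, 0.0004]), array([-0.0011, -0.0005, -0.0092]))
{'fov_y': 58.98522657469786, 'cx': 288.20190733822176, 'cy': 210.52571403587942, 'position': array([727.43976905,  10.47695756, 383.39630629]), 'attitude': array([ 2.89787884e+00,  1.06342424e-05, -1.37767112e+00])}
```

View pics/w1.png

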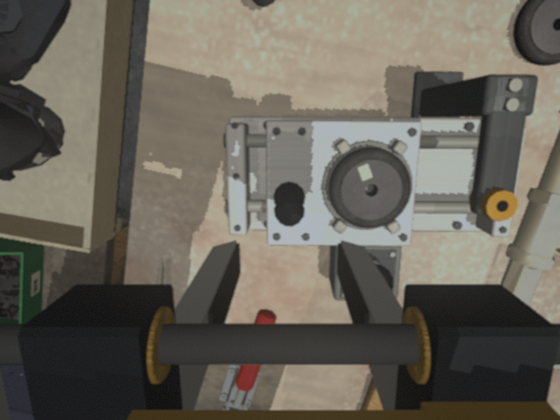

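```bash
python3 - <<'E'
from h import *
c=calibration('wrist')
P={n:onz(c,u,v,z) for n,u,v,z in [('handle',290,210,129),('bush',501,205.5,140),('wheel',371,189,84),('foot',289,196,67),('pl',268,239,67),('pr',411,244,67),('bl',267,122,67),('br',418,123,67)]}
for n in P: print(n,P[n].round(1))
for a,b in [('pl','pr'),('bl','br')]:
    d=P[a]-P[b];print(np.degrees(np.arctan2(-d[0],d[1])),np.linalg.norm(d))
im=cv2.imread('pics/w1.png')[100:260,220:430];cv2.imwrite('pics/w1c.png',cv2.resize(im,None,fx=3.7,fy=3.7,interpolation=cv2.INTER_CUBIC))
E
```

```text
handle [665.8  -3.5 129. ]
bush [ 698.7 -142.   140. ]
wheel [685.1 -67.7  84. ]
foot [663.   -3.4  67. ]
pl [620.8   7.5  67. ]
pr [ 640.7 -119.6   67. ]
bl [721.1  26.5  67. ]
br [744.2 -96.8  67. ]
8.904069893897537 128.67078299367608
10.641644247814213 125.46215576382468
```

View pics/w1c.png

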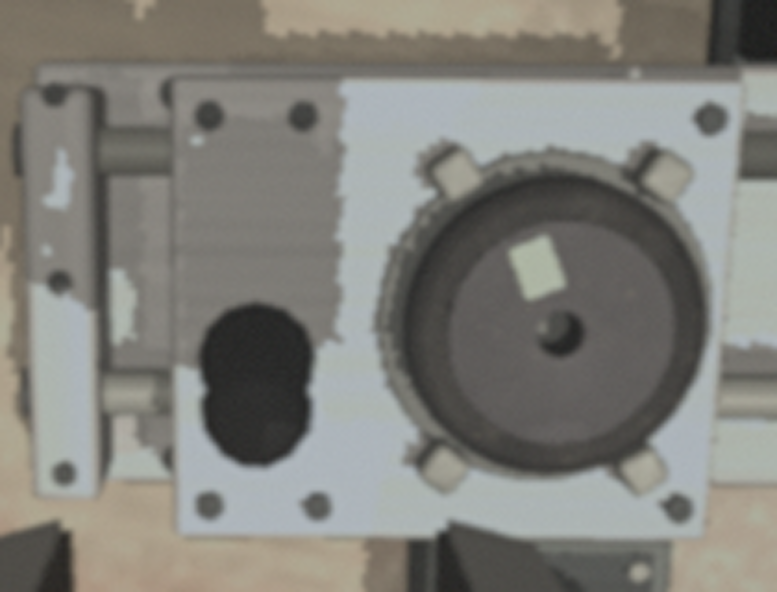

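```bash
python3 -m handwheel '[[0,0,0,0.05,0.005,-0.02,0.53],[0,0,0,0.15,0.005,-0.02,0.53],[0,0,0,0.26,0.005,-0.02,0.53],[0,0,0,0.34,0.005,-0.02,0.53],[0,0,0,0.37,0.005,-0.02,0.53],[0,0,0,0.37,0.005,-0.02,0.53]]'; python3 - <<'E'
from h import *
axes()
for n in ('wrist','scene'):cv2.imwrite(f'pics/{n}2.png',camera(n)[:,:,::-1])
cv2.imwrite('pics/s2c.png',cv2.resize(cv2.imread('pics/scene2.png')[150:320,220:420],None,fx=3.5,fy=3.5))
E
```

```text
clock: 2.52
eef_pos: [664.2, -4.0, 102.0]
eef_rot: [-0.808, 1.569, 2.524]
wrist_force: [-0.2, -0.3, 0.8]
finger_gap: 49.7
[[-0.001  0.189 -0.982]
 [ 0.001 -0.982 -0.189]
 [-1.    -0.001  0.001]]
2.525 [664.2  -4.  102. ] [-0.18 -0.25  0.76] 49.7
```

View pics/wrist2.png

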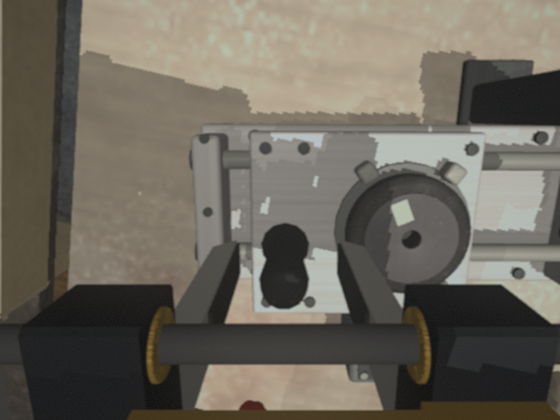

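View pics/s2c.png

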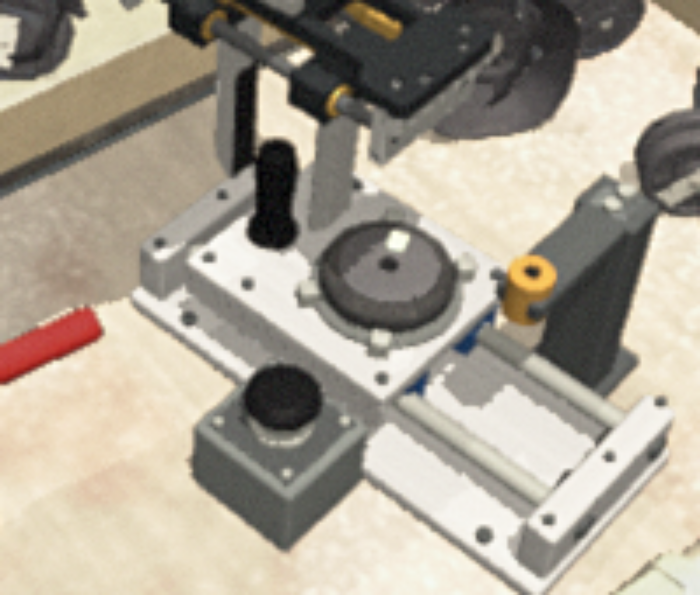

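```bash
cat > chk.py <<'E'
import sys
from h import *
s=telemetry.read_state();t=np.array([np.sin(YAW),-np.cos(YAW),0]);p=s['eef_pos'];f=-s['wrist_force']@t
lim=float(sys.argv[1])
print('t %.2f s %.1f off %.1f z %.1f resist %.1f F %s gap %.1f'%(s['clock'],(p-[664.2,-4,102])@t,(p-[664.2,-4,102])@[t[1],-t[0],0],p[2],f,s['wrist_force'].round(1),s['finger_gap']))
sys.exit(abs(f)>lim)
E
H="python3 -m handwheel"
python3 -m handwheel '[[0,0,0,0,0,0,0.3],[0,0,0,0,0,0,0.3],[0,0,0,0,0,0,0.3]]' 5 >/dev/null; python3 chk.py 8 &&
python3 -m handwheel '[[0,0,0,0,0.01,0,0.3]]' >/dev/null; python3 chk.py 8 &&
python3 -m handwheel '[[0,0,0,0,0.01,0,0.3]]' >/dev/null; python3 chk.py 8 &&
python3 -m handwheel '[[0,0,0,0,0.01,0,0.3]]' >/dev/null; python3 chk.py 8
```

```text
t 3.00 s -0.1 off -0.6 z 103.5 resist 0.2 F [-0.7  0.1  0.7] gap 28.6
t 3.00 s -0.1 off -0.6 z 103.5 resist 0.2 F [-0.7  0.1  0.7] gap 28.6
t 3.00 s -0.1 off -0.6 z 103.5 resist 0.2 F [-0.7  0.1  0.7] gap 28.6
t 3.00 s -0.1 off -0.6 z 103.5 resist 0.2 F [-0.7  0.1  0.7] gap 28.6False
False
False
False
```

```bash
sed -i 's/sys.exit(abs(f)>lim)/sys.exit(int(abs(f)>lim))/' chk.py
python3 chk.py 8 && python3 -m handwheel '[[0,0,0,0,0.01,0,0.3]]' >/dev/null && python3 chk.py 8 &&
python3 -m handwheel '[[0,0,0,0,0.01,0,0.3]]' >/dev/null && python3 chk.py 8 &&
python3 -m handwheel '[[0,0,0,0,0.01,0,0.3]]' >/dev/null && python3 chk.py 8 &&
python3 -m handwheel '[[0,0,0,0,0.01,0,0.3]]' >/dev/null && python3 chk.py 8
```

```text
t 3.00 s -0.1 off -0.6 z 103.5 resist 0.2 F [-0.7  0.1  0.7] gap 28.6
t 3.12 s 2.7 off -0.6 z 103.5 resist 1.6 F [-0.1  1.6  0.1] gap 28.1
t 3.25 s 5.6 off -0.6 z 103.5 resist 5.3 F [-1.2  5.2 -0.3] gap 28.2
t 3.38 s 7.6 off -0.6 z 103.4 resist 10.0 F [-2.   9.8  0.9] gap 30.5
```

```bash
python3 -m handwheel '[[0,0,0,0,0,0,0.3]]' >/dev/null; python3 chk.py 8 && python3 -m handwheel '[[0,0,0,0,0.005,0,0.3]]' >/dev/null && python3 chk.py 8 && python3 -m handwheel '[[0,0,0,0,0.005,0,0.3]]' >/dev/null && python3 chk.py 8; python3 - <<'E'
from h import *
cv2.imwrite('pics/w3.png',camera('wrist')[:,:,::-1])
E
```

```text
t 3.50 s 6.6 off -0.6 z 103.3 resist 7.2 F [-2.4  6.8  1.3] gap 29.0
t 3.62 s 6.7 off -0.6 z 103.3 resist 10.1 F [-3.1  9.7  2.9] gap 29.3
```

View pics/w3.png

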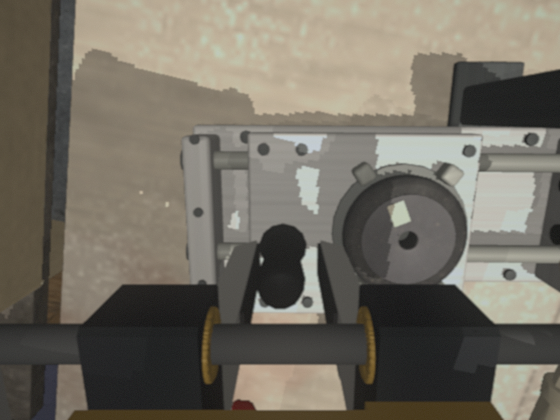

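```bash
python3 -m handwheel '[[0,0,0,0,-0.02,0,0.35],[0,0,0,0,-0.02,0,0.35]]' >/dev/null; python3 chk.py 8; python3 -m handwheel '[[0,0,0,-0.08,0,0,0.35],[0,0,0,-0.18,0,0,0.35],[0,0,0,-0.21,0,0,0.35],[0,0,0,-0.21,0,0,0.35]]'; python3 chk.py 8; python3 - <<'E'
from h import *
print(plan((598.3,-92.2,150),sgn=-1))
E
```

```text
t 3.92 s 0.7 off -0.7 z 103.4 resist -0.2 F [-0.6 -0.4  0.2] gap 32.7
clock: 4.42
eef_pos: [665.1, -5.2, 166.2]
eef_rot: [-1.601, 1.564, 1.733]
wrist_force: [-0.1, -0.1, 0.1]
finger_gap: 32.7
t 4.42 s 1.3 off -0.7 z 166.2 resist -0.1 F [-0.1 -0.1  0.1] gap 32.7
(array([ 0.0003, -0.0001,  0.0023]), array([0.0523, 0.2424, 0.2741]))
```

```bash
python3 -m handwheel '[[0,0,0,0,0.08,0.09,0],[0,0,0,0,0.16,0.18,0],[0,0,0,0,0.24,0.27,0],[0,0,0.0023,0.05,0.2424,0.2741,0],[0,0,0.0023,0.05,0.2424,0.2741,0]]' 20; python3 - <<'E'
from h import *
print(plan((598.3,-92.2,95),sgn=-1)); c=calibration('wrist')
cv2.imwrite('pics/w4.png',camera('wrist')[:,:,::-1]);cv2.imwrite('pics/s4.png',cv2.resize(camera('scene')[150:320,220:420,::-1],None,fx=3.5,fy=3.5))
E
```

```text
clock: 5.05
eef_pos: [597.7, -91.7, 148.5]
eef_rot: [-0.399, 1.568, 2.935]
wrist_force: [-0.5, 0.4, -0.6]
finger_gap: 0.5
(array([0.0003, 0.0009, 0.0004]), array([ 0.1782,  0.0024, -0.0023]))
```

View pics/w4.png

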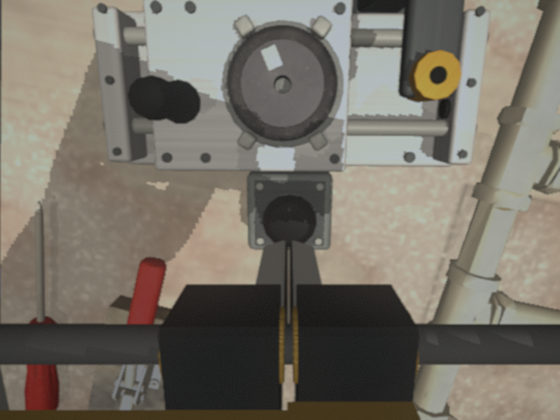

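View pics/s4.png

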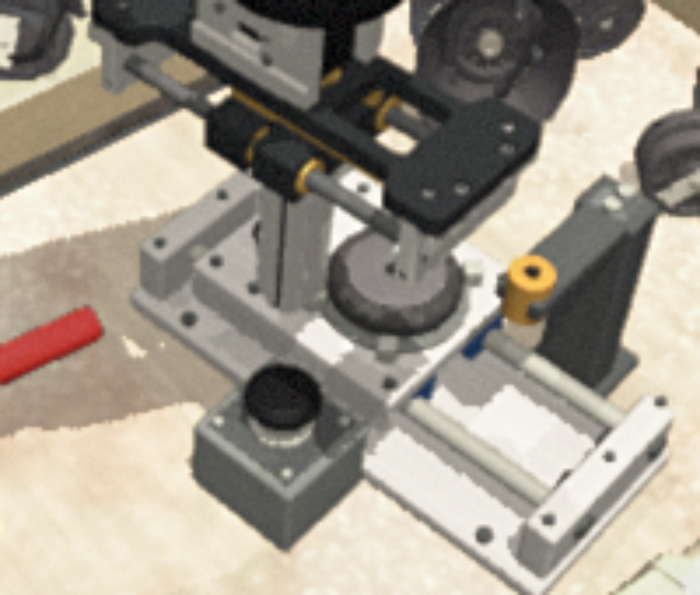

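```bash
python3 - <<'E'
from h import *
c=calibration('wrist');print(onz(c,290,219,75))
E
python3 -m handwheel '[[0,0,0,0.08,0.0024,-0.0023,0],[0,0,0,0.15,0.0024,-0.0023,0],[0,0,0,0.18,0.0024,-0.0023,0],[0,0,0,0.18,0.0024,-0.0023,0]]'
```

```text
[602.12972338 -92.37117326  75.        ]
clock: 5.65
eef_pos: [599.4, -91.5, 95.8]
eef_rot: [-0.542, 1.569, 2.794]
wrist_force: [-0.7, -0.5, 0.7]
finger_gap: 0.4
```

```bash
cat > chkz.py <<'E'
import sys
from h import *
s=telemetry.read_state();p=s['eef_pos']
print('t %.2f tipz %.1f xy %s F %s'%(s['clock'],p[2]-8,p[:2].round(1),s['wrist_force'].round(1)))
sys.exit(int(s['wrist_force'][2]>float(sys.argv[1])))
E
python3 -m handwheel '[[0,0,0,0.015,0,0,0],[0,0,0,0.03,0,0,0]]' >/dev/null; python3 chkz.py 9 && python3 -m handwheel '[[0,0,0,0.01,0,0,0],[0,0,0,0.02,0,0,0]]' >/dev/null; python3 chkz.py 9 && python3 -m handwheel '[[0,0,0,0.01,0,0,0]]' >/dev/null && python3 chkz.py 9 && python3 -m handwheel '[[0,0,0,0.01,0,0,0]]' >/dev/null && python3 chkz.py 9 && python3 -m handwheel '[[0,0,0,0.01,0,0,0]]' >/dev/null && python3 chkz.py 9
```

```text
t 5.90 tipz 79.2 xy [599.7 -91.5] F [-0.8 -0.3 -0.6]
t 6.15 tipz 73.3 xy [599.8 -91.6] F [-0.9  0.5  2.7]
t 6.28 tipz 70.3 xy [599.8 -91.6] F [-2.4  1.1  4.4]
t 6.40 tipz 67.6 xy [599.9 -91.6] F [-4.7  1.3  8.6]
t 6.53 tipz 64.7 xy [599.8 -91.6] F [-3.2  0.4  5.5]
```

```bash
python3 -m handwheel '[[0,0,0,0.007,0,0,0]]' >/dev/null; python3 chkz.py 11 && python3 -m handwheel '[[0,0,0,0.007,0,0,0]]' >/dev/null && python3 chkz.py 11 && python3 -m handwheel '[[0,0,0,0.007,0,0,0]]' >/dev/null && python3 chkz.py 11
```

```text
t 6.65 tipz 62.6 xy [599.8 -91.6] F [-1.6  0.   5.3]
t 6.78 tipz 61.2 xy [599.9 -91.6] F [-8.7  1.6 20. ]
```

```bash
python3 -m handwheel '[[0,0,0,-0.02,0,0,0],[0,0,0,-0.06,0,0,0],[0,0,0,-0.14,0,0,0],[0,0,0,-0.24,0,0,0],[0,0,0,-0.32,0,0,0],[0,0,0,-0.32,0,0,0]]'; python3 - <<'E'
from h import *
t=np.array([np.sin(YAW),-np.cos(YAW),0])
print(plan(np.array([664.2,-4,168])+1.5*t,sgn=-1))
cv2.imwrite('pics/s5.png',cv2.resize(camera('scene')[150:320,220:420,::-1],None,fx=3.5,fy=3.5))
E
```

```text
clock: 7.52
eef_pos: [600.6, -91.8, 167.0]
eef_rot: [2.768, 1.567, -0.179]
wrist_force: [0.7, 0.6, 0.4]
finger_gap: 0.4
(array([ 0.0008, -0.0012, -0.0005]), array([-0.0028, -0.2412, -0.2644]))
```

View pics/s5.png

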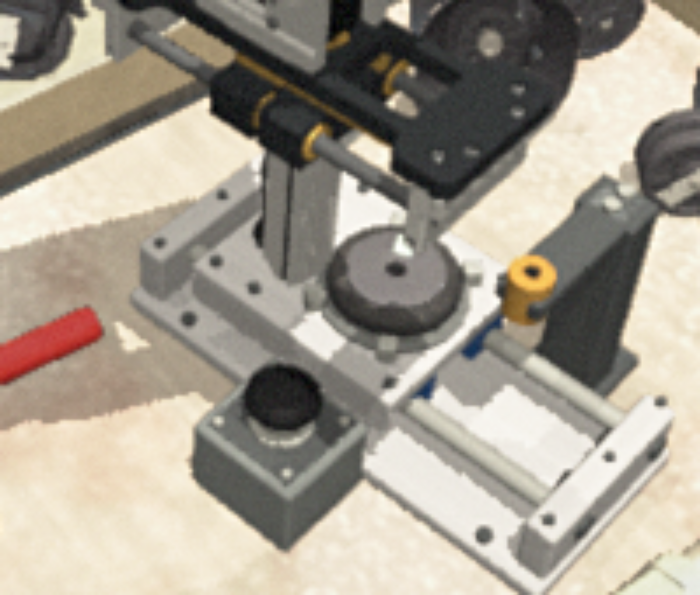

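```bash
python3 -m handwheel '[[0,0,0,0,-0.08,-0.09,0.45],[0,0,0,0,-0.16,-0.18,0.45],[0,0,0,0,-0.24,-0.2644,0.45],[0,0,0,0.01,-0.24,-0.2644,0.45],[0,0,0,0.11,-0.24,-0.2644,0.45],[0,0,0,0.18,-0.24,-0.2644,0.45],[0,0,0,0.21,-0.24,-0.2644,0.45],[0,0,0,0.215,-0.24,-0.2644,0.3],[0,0,0,0.215,-0.24,-0.2644,0.3],[0,0,0,0.215,-0.24,-0.2644,0.3]]' 5; python3 chk.py 6
```

```text
clock: 8.82
eef_pos: [664.3, -5.8, 101.6]
eef_rot: [2.856, 1.568, -0.091]
wrist_force: [0.1, 0.2, -0.6]
finger_gap: 28.4
t 8.82 s 1.7 off 0.2 z 101.6 resist 0.2 F [ 0.1  0.2 -0.6] gap 28.4
```

Cage in place; push again with guarded small steps.

```bash
M="python3 chk.py 7"
$M && python3 -m handwheel '[[0,0,0,0,0.01,0,0.3]]' >/dev/null && $M && python3 -m handwheel '[[0,0,0,0,0.01,0,0.3]]' >/dev/null && $M && python3 -m handwheel '[[0,0,0,0,0.01,0,0.3]]' >/dev/null && $M && python3 -m handwheel '[[0,0,0,0,0.01,0,0.3]]' >/dev/null && $M && python3 -m handwheel '[[0,0,0,0,0.01,0,0.3]]' >/dev/null && $M && python3 -m handwheel '[[0,0,0,0,0.01,0,0.3]]' >/dev/null && $M && python3 -m handwheel '[[0,0,0,0,0.01,0,0.3]]' >/dev/null && $M
```

```text
t 8.82 s 1.7 off 0.2 z 101.6 resist 0.2 F [ 0.1  0.2 -0.6] gap 28.4
t 8.95 s 4.8 off 0.1 z 102.1 resist -0.2 F [ 0.2 -0.2 -0.5] gap 28.3
t 9.07 s 7.8 off 0.1 z 102.3 resist 1.9 F [-0.4  1.9 -1.3] gap 28.5
t 9.20 s 10.9 off 0.1 z 102.3 resist 1.0 F [-0.3  1.  -1. ] gap 28.1
t 9.32 s 14.1 off 0.1 z 102.2 resist 3.0 F [-0.4  2.9 -0.4] gap 28.4
t 9.45 s 17.3 off 0.1 z 102.2 resist 1.9 F [-0.6  1.8 -0.4] gap 28.3
t 9.57 s 20.5 off 0.1 z 102.2 resist 2.7 F [-0.9  2.6  0.1] gap 28.3
t 9.70 s 23.7 off 0.1 z 102.2 resist 1.7 F [-1.6  1.5 -0. ] gap 27.9
```

```bash
M="python3 chk.py 7"
$M && python3 -m handwheel '[[0,0,0,0,0.01,0,0.3],[0,0,0,0,0.02,0,0.3],[0,0,0,0,0.03,0,0.3],[0,0,0,0,0.04,0,0.3]]' >/dev/null && $M && python3 -m handwheel '[[0,0,0,0,0.01,0,0.3],[0,0,0,0,0.02,0,0.3],[0,0,0,0,0.03,0,0.3],[0,0,0,0,0.04,0,0.3]]' >/dev/null && $M && python3 -m handwheel '[[0,0,0,0,0.01,0,0.3],[0,0,0,0,0.02,0,0.3],[0,0,0,0,0.03,0,0.3],[0,0,0,0,0.04,0,0.3]]' >/dev/null && $M; python3 - <<'E'
from h import *
cv2.imwrite('pics/w6.png',camera('wrist')[:,:,::-1]);cv2.imwrite('pics/s6.png',cv2.resize(camera('scene')[150:320,220:420,::-1],None,fx=3.5,fy=3.5))
E
```

```text
t 9.70 s 23.7 off 0.1 z 102.2 resist 1.7 F [-1.6  1.5 -0. ] gap 27.9
t 10.20 s 35.9 off 0.2 z 102.2 resist 1.0 F [-1.4  0.8 -0.1] gap 28.1
t 10.70 s 48.1 off 0.1 z 102.2 resist 2.2 F [-1.6  1.9  0.3] gap 27.6
t 11.20 s 60.3 off 0.1 z 102.2 resist 1.4 F [-0.8  1.3  0.3] gap 28.3
```

View pics/w6.png

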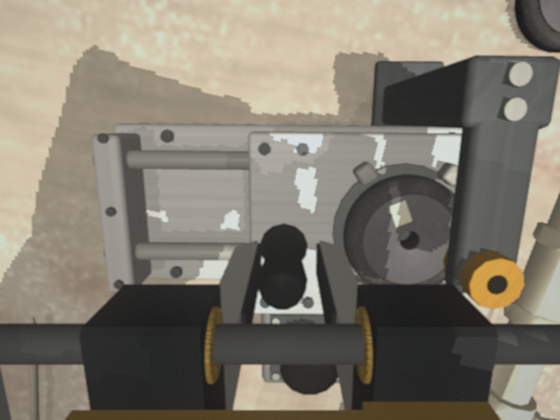

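View pics/s6.png

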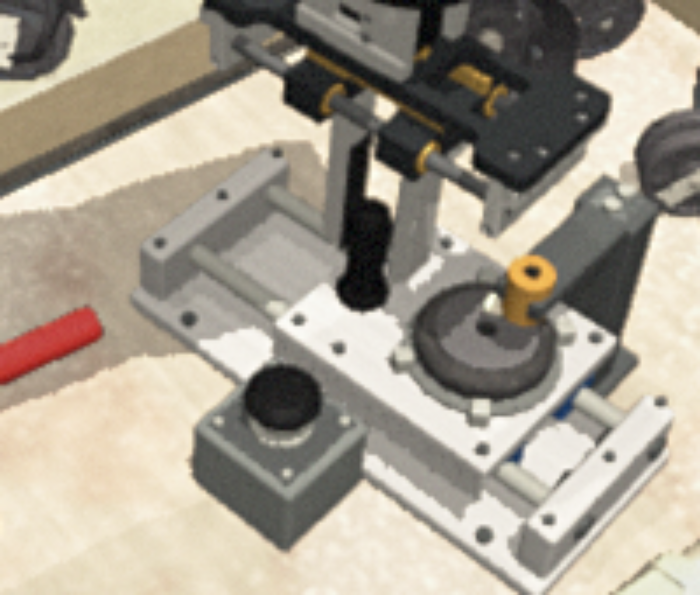

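```bash
M="python3 chk.py 5"
$M && python3 -m handwheel '[[0,0,0,0,0.008,0,0.3],[0,0,0,0,0.016,0,0.3],[0,0,0,0,0.024,0,0.3],[0,0,0,0,0.032,0,0.3]]' >/dev/null && $M && python3 -m handwheel '[[0,0,0,0,0.006,0,0.3]]' >/dev/null && $M && python3 -m handwheel '[[0,0,0,0,0.005,0,0.3]]' >/dev/null && $M && python3 -m handwheel '[[0,0,0,0,0.005,0,0.3]]' >/dev/null && $M && python3 -m handwheel '[[0,0,0,0,0.005,0,0.3]]' >/dev/null && $M && python3 -m handwheel '[[0,0,0,0,0.005,0,0.3]]' >/dev/null && $M && python3 -m handwheel '[[0,0,0,0,0.005,0,0.3]]' >/dev/null && $M && python3 -m handwheel '[[0,0,0,0,0.005,0,0.3]]' >/dev/null && $M
```

```text
t 11.30 s 60.6 off 0.0 z 102.2 resist 0.1 F [ 0.4  0.2 -0.4] gap 28.2
t 11.80 s 70.3 off 0.0 z 102.2 resist 1.0 F [-0.8  0.9 -0.4] gap 28.4
t 11.93 s 72.3 off 0.0 z 102.2 resist 1.0 F [-0.9  0.8 -0.4] gap 28.0
t 12.05 s 73.9 off 0.0 z 102.2 resist 1.9 F [-1.2  1.7  0. ] gap 28.5
t 12.18 s 75.5 off 0.0 z 102.2 resist 1.9 F [-2.1  1.5 -0.7] gap 27.9
t 12.30 s 77.1 off 0.0 z 102.3 resist 0.9 F [-0.7  0.8  0.7] gap 28.2
t 12.43 s 77.8 off 0.1 z 102.2 resist 9.6 F [-3.5  9.1  1.5] gap 28.4
```

```bash
M="python3 chk.py 6"
python3 -m handwheel '[[0,0,0,0,0,0,0.3]]' >/dev/null; $M ; python3 -m handwheel '[[0,0,0,0,0.003,0,0.3]]' >/dev/null; $M && python3 -m handwheel '[[0,0,0,0,0.003,0,0.3]]' >/dev/null && $M; python3 - <<'E'
from h import *
cv2.imwrite('pics/w7.png',camera('wrist')[:,:,::-1]);cv2.imwrite('pics/s7.png',cv2.resize(camera('scene')[150:320,220:420,::-1],None,fx=3.5,fy=3.5))
E
```

```text
t 12.55 s 77.3 off 0.1 z 102.1 resist 2.5 F [-2.1  2.1  0.5] gap 28.3
t 12.68 s 77.5 off 0.1 z 102.1 resist 8.5 F [-3.4  8.   1.2] gap 28.0
```

View pics/s7.png

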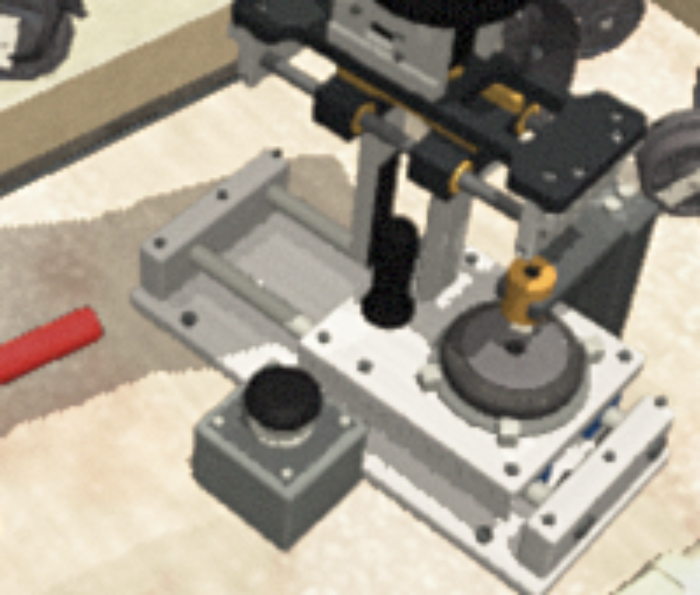

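View pics/w7.png

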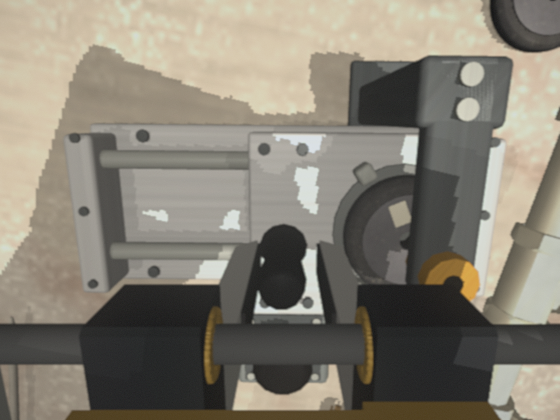

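```bash
python3 -m handwheel '[[0,0,0,0,-0.006,0,0.3],[0,0,0,0,-0.012,0,0.36],[0,0,0,0,-0.012,0,0.36],[0,0,0,0,-0.012,0,0.36]]' >/dev/null; python3 chk.py 6 && python3 -m handwheel '[[0,0,0,-0.03,0,0,0.36],[0,0,0,-0.1,0,0,0.36],[0,0,0,-0.2,0,0,0.36],[0,0,0,-0.3,0,0,0.36],[0,0,0,-0.4,-0.1,0.1,0.36],[0,0,0,-0.4,-0.2,0.2,0.36],[0,0,0,-0.4,-0.3,0.3,0.36],[0,0,0,-0.4,-0.3,0.3,0.36]]'; python3 - <<'E'
from h import *
axes();print(calibration('wrist'))
cv2.imwrite('pics/w8.png',camera('wrist')[:,:,::-1])
cv2.imwrite('pics/s8f.png',camera('scene')[:,:,::-1]);cv2.imwrite('pics/t8f.png',camera('top')[:,:,::-1])
a=cv2.imread('pics/t8f.png')[110:240,240:390];b=cv2.imread('pics/s8f.png')[180:320,250:420]
cv2.imwrite('pics/t8.png',cv2.resize(a,None,fx=4.5,fy=4.5,interpolation=cv2.INTER_CUBIC))
cv2.imwrite('pics/s8.png',cv2.resize(b,None,fx=4,fy=4,interpolation=cv2.INTER_CUBIC))
E
```

```text
t 13.28 s 74.1 off 0.1 z 102.2 resist 0.9 F [0.2 0.9 0.1] gap 33.8
clock: 14.28
eef_pos: [571.1, -5.1, 223.8]
eef_rot: [-2.484, 1.567, 0.855]
wrist_force: [0.7, -0.2, 0.7]
finger_gap: 33.9
[[ 0.003  0.195 -0.981]
 [ 0.003 -0.981 -0.195]
 [-1.    -0.003 -0.003]]
14.275 [571.1  -5.1 223.8] [ 0.71 -0.23  0.66] 33.9
{'fov_y': 58.98522657469786, 'cx': 288.20190733822176, 'cy': 210.52571403587942, 'position': array([639.48393656,   7.94354852, 394.80678982]), 'attitude': array([ 2.90250239e+00,  1.47294551e-03, -1.37315321e+00])}
```

View pics/t8.png

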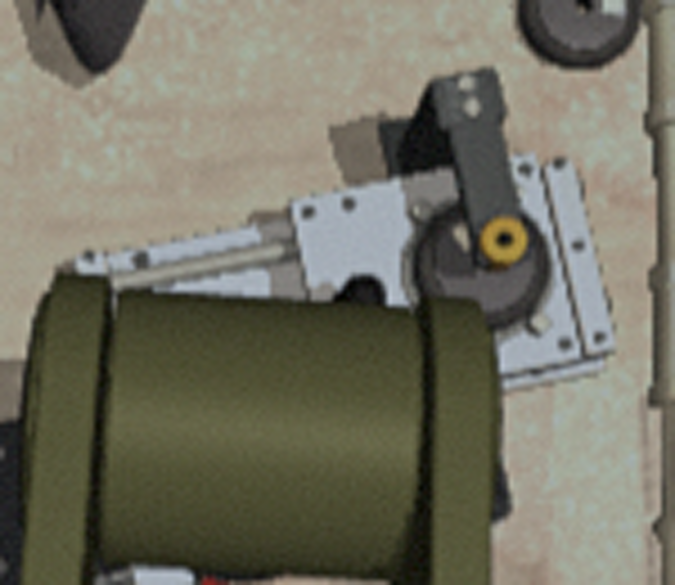

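View pics/s8.png

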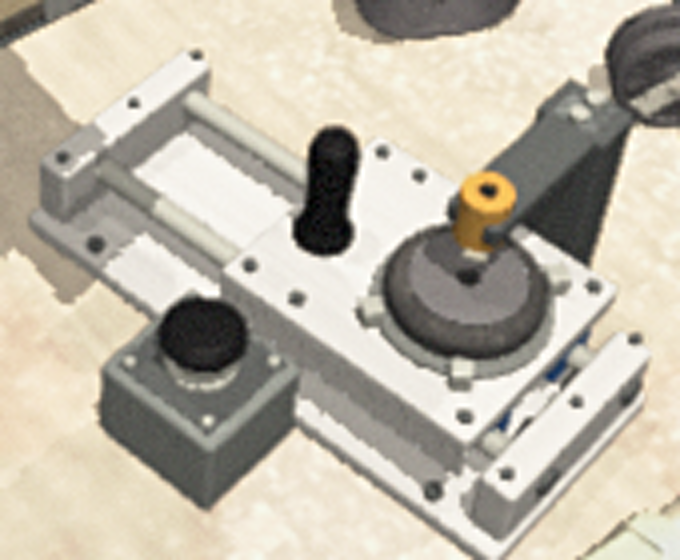

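```bash
python3 - <<'E'
from h import *
s=calibration('scene')
A=onz(s,250+468/4,180+276/4,84);B=onz(s,250+489/4,180+190/4,140);W0=onz(s,250+325/4,180+181/4,84)
h0=onz(s,250+196/4,180+52/4,129);h1=onz(s,250+335/4,180+141/4,129)
Bs=onz(s,250+489/4,180+190/4,140)
t=np.array([np.sin(YAW),-np.cos(YAW),0])
print(A,B,'hub-bush along travel',(A-B)@t,'hub moved',(A-W0)@t,'handle moved',(h1-h0)@t)
E
```

```text
[ 700.04754786 -139.27546891   84.        ] [ 699.02765438 -140.61521635  140.        ] hub-bush along travel -1.1205276642342328 hub moved 76.46265647495083 handle moved 75.96508128347335
```

```bash
python3 - <<'E'
from cell import order
print(order.sign_off())
E
```

```text
the job is handed in; nothing more can be done
None
```

The carriage is home on its right end stop with the wheel under the brass guide, and I handed the job in at about 14.4 s.

- **Brake:** it was on. On the first gentle push the carriage gave about 4 mm and then held at about 10 N. I backed off and pressed the button once, fully, until it was solid at about 16 mm. I let it come up and tried again.
- **Slide:** the carriage then ran freely at about 1–3 N. I slowed down near the end, and it met the stop at about 13 mm/s. A second light push stopped at the same place, within 0.5 mm.
- **Position:** in the pictures the handle and wheel moved about 76 mm, as predicted. The wheel hub measured about 1 mm short of the bush along the travel, which is within the camera calibration error. The gripper was clear of everything when I handed in.
- **Forces:** the button press peaked at 20 N, a little over the suggested 18 N. The push against the end stop peaked at 9.6 N.
- **Disagreement:** my first overhead fix of the handle was off by about 5–10 mm because it mixed the handle's top with its foot. I corrected it from the wrist view before making contact.

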